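# Torque down the pressure vessel's cap with the break-over wrench

### The arm

A 6-joint arm with a two-finger parallel gripper is mounted at the origin on a cart in front of the work surface, level with it; the furniture and walls round the work are solid. World frame = base frame: x ahead of the robot, y to its left, z up, the work surface at z = 0. Lengths are in m, angles in rad, forces in N, time in s.
With the tool pointing down it reaches from about 0.225 to 0.875 m from the base axis. Payload 3.4 kg.
Tool frame: the origin (TCP) lies on the centre line of the jaws, within the pads' length; the fingertips stand 17 mm ahead of it and the grasp point (between the pads) lies 2 mm behind it (manip.finger_overhang is the distance from the TCP to the fingertips, in m); y points along the fingers, x is the direction in which the jaws open and shut, and the axes are right-handed (so a half turn about y gives the same grasp; the last joint's range is limited). The gripper opens to 85 mm and grips with 20 to 120 N. Pads are 22 mm wide; open, the fingers measure 114 mm over their backs; the gripper's body (76 mm by 85 mm) begins 54 mm behind the grasp point. The pads swing forward as they close: fully open they stand 13 mm farther back than shut.
Start: joints at [-1.348, 0.276, 1.505, -0, 1.361, -0.121], TCP at [0.194, -0.541, 0.248] pointing down, gripper open.
Joint ranges: [-2.89, 2.89], [-0.75, 2.08], [0.22, 2.7], [-1.18, 4.32], [0.11, 2.71], [-2.7, 2.7]. Speed limits (rad/s): [2.57, 2.57, 3.14, 3.14, 3.14, 3.14].

### API

Orientations are given as a unit quaternion [w, x, y, z].
In Python, from rig import manip gives the robot as it stands.
- The arm moves only by the tool arm_command, never from a script. Its argument "commands" is a list of rows, each a list of 3 entries, a list of its own where there are three numbers: the finger opening in cm, from 0 to 8.54, then the shift along the world's x, y, z in cm, then the turn about the world's z in rad. A call has 1 to 12 rows; each row shifts and turns the commanded pose from where the row before left it; what a row does not reach is not made up. A row lasts 1/10 s, in which the tool goes at most 50 mm and 8.59 degrees, less where a joint would pass 70% of its speed; a pose out of reach is approached as far as the arm can. A call with a gripper value outside its range is refused whole. The fingers move at their own pace and stop on an object; "grip_force" is the grip in N (left out, the last holds). Time passes only in rows, so rows that do not move let the fingers close. It gives the time, the measured TCP pose, the force and the opening at its end, in the units of the state.
- manip.get_state(): the state, without advancing time (a new reading comes with each control period).
- manip.get_image(name): name is "scene" or "top" or "wrist"; returns a dict with "pixels" (400x640x3 uint8, red, green, blue), "range_z" (400x640 float32, m along the optical axis (not along the pixel's ray), 0 where there is no reading), "intrinsics" (3x3 intrinsics, pixels), "R" (3x3) and "t" (3): a world point X has camera coordinates R X + t. Camera axes: x right, y down, z forward; pixel columns grow to the right and rows downward; lengths in m; the calibration is good to about 2 mm. The wrist camera is an equidistant fisheye: a pixel r from the principal point sees the ray r / f radians off the axis. A picture is of the moment at which its call begins.
- manip.sign_off(): hands the job in, once; it reports no verdict.
The state is a dict: "clock": time; "qpos": joint angles; "qd": joint speeds; "effort": joint torques, N m; "position": TCP position; "ee_rot": TCP orientation; "contact_force": force on the tool from outside, world axes, zero at the start; "moment": the same for the moment, N m; "width": finger opening in m.
Only numpy, scipy, OpenCV 4.12 (cv2) and the standard library are available. Lean on these libraries where they do the work, as an engineer would, in place of code of your own. Each camera call takes 0.05 s, during which the arm holds its last target.

### The job

Take the torque wrench out of its rest, fit its hexagonal ring fully down over the hexagon of the pressure vessel's cap and turn it clockwise (seen from above) until the wrench breaks over at its neck with a click. Stop there at once, without carrying the handle on towards its stop, which would overtighten the cap. Then ease off, lift the wrench straight off, leave the cap tight and lay the wrench back in its rest as it was, without knocking over or pushing the vials, the beaker or the wash bottle.

Things in the scene. Friction and masses are not known exactly. Their poses are not given: they have to be found in the camera images.
- cap_hex (a point): Centre of the hexagon on the steel screw cap of the pressure vessel (upright in a grey clamp, foot 130 x 100 mm). Hexagon 40 mm across flats, straight from z 100 to 112 mm, tapering to 32 mm at z 118; this point at z 107. Below it the cap's round knurled skirt, 59 mm across, top at z 100; on top a brass stub 13 mm across to z 126. z up; x points square at a flat (flats every 60 deg).
- seal (a joint): How far the cap has wound up its seal (rad), 0 = untouched. The cap turns about its axis: clockwise (seen from above) it first runs down against 0.55 N m of friction for some 0.1 to 0.4 rad, differing from vessel to vessel, then meets the seal: this reading grows, at 0.75 N m plus 5 N m per rad. About 0.1 when the wrench breaks; it stays wound when let go, and falls again if the cap is turned back.
- wrench_socket (a point): Centre of the torque wrench's ring head, half-way up. Ring 62 mm across, 14 mm thick, with a hexagonal through hole 42.6 mm across flats (1.3 mm clearance a side on the cap). z up through the hole; x points along the wrench from ring to handle, and square at a flat of the hole. Fully seated, the ring lies on the cap's skirt and this point is at cap_hex.
- wrench: The wrench's ring head as a body (about 0.07 kg; the handle 0.2 kg); origin 7 mm below wrench_socket, same axes.
- wrench_grip (a point): Middle of the handle's black ribbed grip, where to grasp: 135 mm from the ring's centre along x when the wrench is straight (its centre of mass is 35 mm nearer the ring). Grip 21 mm wide, 22 mm high, 50 mm long, pivoted on the beam about an upright pin here (0.35 rad either way, light friction), so the hand's pull acts at this point. The beam ends 101 mm beyond. x away from the ring, z up; at z 50 mm in the rest.
- wrench_break (a joint): Angle (rad) of the handle against the ring head about an upright pin 44 mm from the ring's centre. 0 = straight, sprung there; grows as the handle is pulled clockwise. Holds straight to 0.8 N m at the pin (9 N sideways at wrench_grip), then gives: resistance falls to half at 0.2 rad and a quarter at 0.3 rad; stop at 0.34. Springs back when eased.
- rest_mid (a point): Middle of the black wrench rest, at the height of the lying wrench's grip centre (z 50 mm); lying there wrench_grip is at this point and the x axes agree (x from the overhanging ring towards the handle's end). Foot 190 x 64 x 8 mm; two saddles 16 mm thick, 58 mm towards the ring and 77 mm towards the end, floor at z 40 mm, 27 mm wide there (handle 18 mm), flaring to 43 mm at z 62.
- vial_1_mid (a point): Bystander: standing sample vial, 25 mm across, 56 mm high; the point is half-way up.
- vial_2_mid (a point): Bystander: a second vial of the same kind, standing.
- beaker_mid (a point): Bystander: plastic beaker, 69 mm across, 83 mm high; the point is half-way up.
- wash_bottle_mid (a point): Bystander: wash bottle with bent spout, 65 mm across, 209 mm high; the point is 70 mm up.
Things that resemble listed ones, but are neither listed nor needed, are in the scene too. Leave any purple look-alike of the part that bears rest_mid alone.

How it is judged:
On the way, in this order (a step that is already met when the one before it is completed fails the run):
1. the ring is seated fully down on the cap's hexagon (horizontal distance between wrench_socket and cap_hex below 0.006 m and z of wrench_socket in the frame of cap_hex below 0.004 m and angle between wrench_socket's own z axis and vertical below 0.12 rad), for 0.1 s.
2. the wrench, still on the hexagon, has broken over (more than 0.03 rad) (horizontal distance between wrench_socket and cap_hex below 0.006 m and z of wrench_socket in the frame of cap_hex below 0.008 m and angle between wrench_socket's own z axis and vertical below 0.12 rad and value of joint wrench_break above 0.03 rad), for 0.02 s.
At the end, for the whole second after the job is handed in: The wrench lies still and straight in the saddles of its rest, ring to the same end as before, within 20 mm of its place and 6 mm of its height; the cap is tight but not overtightened: its seal is wound up by 0.06 to 0.16 rad (distance between wrench_grip and rest_mid below 0.02 m and z of wrench_grip in the frame of rest_mid below 0.006 m and x of wrench_socket in the frame of rest_mid below -0.1 m and angle between wrench_socket's own z axis and vertical below 0.12 rad and value of joint wrench_break below 0.05 rad and linear speed of wrench below 0.02 m/s and value of joint seal between 0.06 and 0.16 rad); the robot touches nothing.
It fails at once if the handle was pulled on past the break-over towards its stop (more than 0.28 rad): cap overtightened (value of joint wrench_break above 0.28 rad).
It fails at once if the first vial was knocked over or pushed more than 30 mm (distance of vial_1_mid from where it was at the start of the episode above 0.03 m or angle between vial_1_mid's own z axis and vertical above 0.5 rad).
It fails at once if the second vial was knocked over or pushed more than 30 mm (distance of vial_2_mid from where it was at the start of the episode above 0.03 m or angle between vial_2_mid's own z axis and vertical above 0.5 rad).
It fails at once if the beaker was knocked over or pushed more than 30 mm (distance of beaker_mid from where it was at the start of the episode above 0.03 m or angle between beaker_mid's own z axis and vertical above 0.5 rad).
It fails at once if the wash bottle was knocked over or pushed more than 30 mm (distance of wash_bottle_mid from where it was at the start of the episode above 0.03 m or angle between wash_bottle_mid's own z axis and vertical above 0.5 rad).
It also fails if it takes over 67 s, if anything falls off the work surface, if the arm or the gripper's body presses on something with over 40 N, if the wrist force passes 120 N, or if a joint passes its speed limit or range.

## Working session

There is one attempt and no reset: what is moved stays moved. The work goes in short steps, Python scripts to look and compute and a tool call to move; the robot and the scene stay as the last step left them, time stands still between calls to the robot, and variables do not carry over. Pictures are saved under pics/ and viewed, and the job is handed in when it is done.

Besides the shell and the picture viewer there is one more tool, called after "Call:" by a JSON object that holds its "op" and its "data", one argument or row to a line. arm_command: Moves the arm, as the interface text tells. Its arguments: {"type":"object","properties":{"commands":{"type":"array"},"grip_force":{"type":"number"}},"required":["commands"]}

```bash
ls; mkdir -p pics
cat > h.py <<'E'
import numpy as np, cv2
from rig import manip
def grab(n,fn):
    im=manip.get_image(n); np.savez(''+fn+'.npz',**im)
    cv2.imwrite('pics/'+fn+'.png',im['pixels'][:,:,::-1]); return im
def load(fn): return dict(np.load(''+fn+'.npz'))
def ray_plane(im,u,v,z):
    K=im['intrinsics'];d=np.linalg.inv(K)@np.array([u,v,1.]);R=im['R'];C=-R.T@im['t'];d=R.T@d
    return C+d*(z-C[2])/d[2]
def deproj(im):
    K=im['intrinsics'];h,w=im['range_z'].shape;u,v=np.meshgrid(np.arange(w),np.arange(h))
    Z=im['range_z'];P=np.stack([(u-K[0,2])/K[0,0]*Z,(v-K[1,2])/K[1,1]*Z,Z],-1)
    return (P-im['t'])@im['R']
def proj(im,X):
    c=im['R']@np.array(X)+im['t'];p=im['intrinsics']@c;return p[:2]/p[2]
E
python3 - <<'E'
from h import *
print(manip.get_state())
for n in ['scene','top','wrist']:
    im=grab(n,n+'0');print(n,im['intrinsics'],-im['R'].T@im['t'])
E
```

```text
pics
{'clock': 0.0, 'qpos': array([-1.34799921e+00,  2.76625175e-01,  1.50613446e+00, -6.20931786e-06,
        1.36070583e+00, -1.21018996e-01]), 'qd': array([ 0.0005689 , -0.00014453,  0.0005895 ,  0.00068545, -0.00215783,
        0.00041863]), 'effort': array([ 6.81999391e-04, -4.16769934e+01, -2.45800710e+01, -2.47136818e-07,
        1.11533061e-02,  2.50665408e-05]), 'position': array([ 0.19369427, -0.54086582,  0.24742195]), 'ee_rot': array([ 0.57860358, -0.5777192 ,  0.40759108, -0.40660538]), 'contact_force': array([ 0.71037218, -0.44285238, -0.22504674]), 'moment': array([-0.00171829, -0.01366702,  0.03304711]), 'width': 0.08548107008557901}
scene [[398.47620662   0.         314.639085  ]
 [  0.         398.47620662 204.65966685]
 [  0.           0.           1.        ]] [-0.00835933  0.72111522  0.68043865]
top [[456.32782613   0.         315.81130461]
 [  0.         456.32782613 195.07672401]
 [  0.           0.           1.        ]] [ 0.41686287 -0.15378874  1.45041446]
wrist [[309.70691629   0.         317.55485071]
 [  0.         309.70691629 203.62284605]
 [  0.           0.           1.        ]] [ 0.25980889 -0.51742177  0.37291173]
```

View pics/scene0.png

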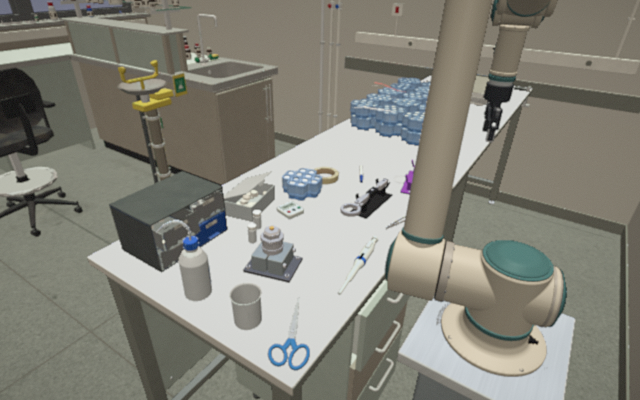

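View pics/top0.png

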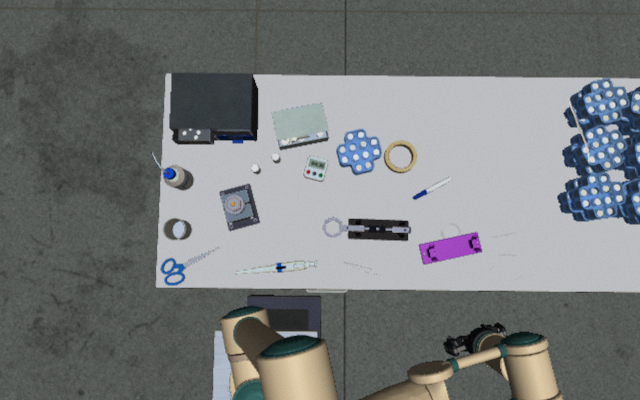

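View pics/wrist0.png

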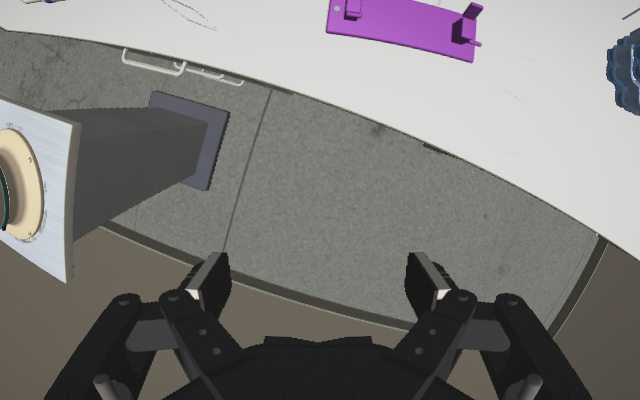

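Run:
```python
from h import *
im=load('top0')
a=cv2.resize(im['pixels'][195:260,310:430],None,fx=6,fy=6,interpolation=cv2.INTER_CUBIC)
b=cv2.resize(im['pixels'][175:240,205:270],None,fx=6,fy=6,interpolation=cv2.INTER_CUBIC)
cv2.imwrite('pics/c1.png',a[:,:,::-1]);cv2.imwrite('pics/c2.png',b[:,:,::-1])
P=deproj(im)
for u,v in [(333,219),(325,228),(343,228),(352,229),(362,229),(379,229),(405,229),(237,205),(237,195),(256,168),(276,158),(178,228),(172,172),(380,240)]:
    print(u,v,P[v,u].round(4))
```

```text
333 219 [ 0.4971 -0.2057  0.0531]
325 228 [ 0.4691 -0.1813  0.0581]
343 228 [ 0.4701 -0.2367  0.0481]
352 229 [ 0.4667 -0.2631  0.0641]
362 229 [ 0.4671 -0.2935  0.0625]
379 229 [ 0.4676 -0.345   0.0631]
405 229 [ 0.4685 -0.4246  0.0598]
237 205 [0.5313 0.0778 0.1204]
237 195 [0.5683 0.091  0.0503]
256 168 [0.6537 0.0347 0.0477]
276 158 [ 0.6849 -0.0274  0.0531]
178 228 [0.4665 0.2834 0.0014]
172 172 [0.621  0.2602 0.1583]
380 240 [ 0.4353 -0.3575 -0.0055]
```

View pics/c1.png

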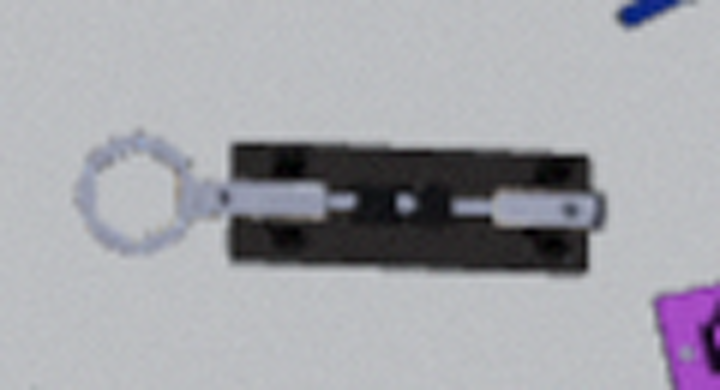

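View pics/c2.png

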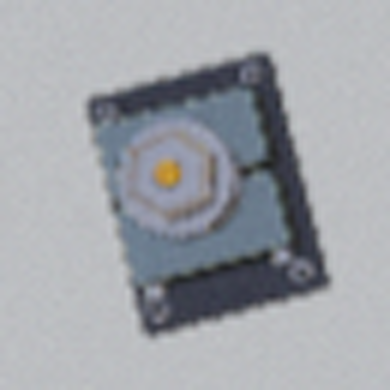

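Run:
```python
from h import *
from scipy.spatial.transform import Rotation as Ro
q=manip.get_state()['ee_rot'];R=Ro.from_quat([q[1],q[2],q[3],q[0]]).as_matrix();print(R.round(3))
w=load('wrist0');print(w['R'].round(3)); print('tool2cam',(w['R']@R).round(3), w['t']+w['R']@manip.get_state()['position'])
im=load('top0');P=deproj(im);hsv=cv2.cvtColor(im['pixels'],cv2.COLOR_RGB2HSV)
# ring: points z in .045-.07, ring region
sub=(slice(212,246),slice(318,346))
m=np.zeros(P.shape[:2],bool);m[sub]=True
m&=(P[...,2]>.03)
v,u=np.nonzero(m);pts=np.array([ray_plane(im,a,b,.057) for a,b in zip(u,v)])
(c,r)=cv2.minEnclosingCircle(np.array([[a,b] for a,b in zip(u,v) if a<343],np.float32));print('ring px',c,r,ray_plane(im,c[0],c[1],.057))
# handle bright pixels top z .06
m=np.zeros(P.shape[:2],bool);m[220:240,350:412]=True;m&=(P[...,2]>.045)&(im['pixels'].min(-1)>110)
v,u=np.nonzero(m);print(len(u));l=cv2.fitLine(np.c_[u,v].astype(np.float32),cv2.DIST_HUBER,0,.01,.01).ravel();print(l)
pa=[ray_plane(im,a,l[3]+(a-l[2])*l[1]/l[0],.06) for a in (352,377.5,410)];print(pa)
# rest foot dark
d=im['pixels'].max(-1)<70;d[:215]=0;d[245:]=0;d[:,:345]=0;d[:,412:]=0
v,u=np.nonzero(d);print(cv2.minAreaRect(np.c_[u,v].astype(np.float32)))
# brass stub
m=(hsv[...,1]>130)&(hsv[...,0]<30);m[:190]=0;m[225:]=0;m[:,:220]=0;m[:,256:]=0
v,u=np.nonzero(m);print('brass',len(u),u.mean(),v.mean(),ray_plane(im,u.mean(),v.mean(),.126))
```

```text
[[ 0.337 -0.     0.941]
 [-0.941  0.001  0.337]
 [-0.001 -1.     0.   ]]
[[ 0.336 -0.942 -0.001]
 [-0.905 -0.323  0.278]
 [-0.262 -0.092 -0.961]]
tool2cam [[ 1.    -0.    -0.001]
 [-0.001 -0.278 -0.961]
 [-0.     0.961 -0.278]] [0.00014299 0.03263864 0.13982095]
ring px (334.09014892578125, 230.68032836914062) 13.663945198059082 [ 0.46130913 -0.20909065  0.057     ]
184
[9.9916506e-01 4.0855650e-02 3.8024496e+02 2.2890051e+02]
[array([ 0.47066979, -0.26338805,  0.06      ]), array([ 0.46829274, -0.34092529,  0.06      ]), array([ 0.46526488, -0.43969203,  0.06      ])]
((377.9918212890625, 229.221923828125), (58.700496673583984, 19.246063232421875), 2.12109637260437)
brass 12 232.5 203.5 [0.53509867 0.09010718 0.126     ]
```

Call:
{"op": "arm_command", "data": {
  "commands": [
    [6,[2.1,3.5,0.2],0.1],
    [6,[2.1,3.5,0.2],0.1],
    [6,[2.1,3.5,0.2],0.1],
    [6,[2.1,3.5,0.2],0.1],
    [6,[2.1,3.5,0.2],0.1],
    [6,[2.1,3.5,0.2],0.1],
    [6,[2.1,3.5,0.2],0.1],
    [6,[2.1,3.5,0.2],0.1],
    [6,[2.1,3.5,0.2],0.1],
    [6,[2.1,3.5,0.2],0.1],
    [6,[2.1,3.5,0],0.1],
    [6,[2.1,3.5,0],0.1]
  ],
  "grip_force": 80
}}

```text
clock: 1.35
position: [0.4463, -0.1198, 0.2683]
ee_rot: [-0.707, 0.707, -0.008, 0.008]
contact_force: [0.6, -0.3, 0.9]
width: 0.06
```

Call:
{"op": "arm_command", "data": {
  "commands": [
    [6,[2.2,3.8,0],0],
    [6,[2.2,3.8,0],0],
    [6,[2.2,3.8,0],0],
    [6,[2.2,3.7,0],0],
    [6,[0,0,0],0],
    [6,[0,0,0],0],
    [6,[0,0,0],0]
  ]
}}

```text
clock: 2.05
position: [0.5331, 0.0289, 0.268]
ee_rot: [-0.707, 0.707, -0.01, 0.009]
contact_force: [-1.1, -0.6, -1.0]
width: 0.0598
```

```bash
cat >> h.py <<'E'
from scipy.spatial.transform import Rotation as Ro
def wray_plane(im,u,v,z):
    K=im['intrinsics'];a=np.array([u-K[0,2],v-K[1,2]])/K[0,0];th=np.hypot(*a);n=a/max(th,1e-9)
    d=im['R'].T@np.array([np.sin(th)*n[0],np.sin(th)*n[1],np.cos(th)]);C=-im['R'].T@im['t']
    return C+d*(z-C[2])/d[2]
def wproj(im,X):
    c=im['R']@np.array(X)+im['t'];th=np.arctan2(np.hypot(c[0],c[1]),c[2]);n=c[:2]/np.hypot(c[0],c[1])
    return im['intrinsics'][:2,2]+im['intrinsics'][0,0]*th*n
def jawyaw():
    q=manip.get_state()['ee_rot'];R=Ro.from_quat([q[1],q[2],q[3],q[0]]).as_matrix();return np.arctan2(R[1,0],R[0,0])
def rectify(im,x0,x1,y0,y1,z,s):
    # orthographic resample of plane z; x up, y left, s px/m
    h=int((x1-x0)*s);w=int((y1-y0)*s)
    mx=np.zeros((h,w),np.float32);my=mx.copy()
    for i in range(h):
        for j in range(w):
            mx[i,j],my[i,j]=wproj(im,[x1-i/s,y1-j/s,z])
    return cv2.remap(im['pixels'],mx,my,cv2.INTER_CUBIC)
def st():
    s=manip.get_state();print('t',round(s['clock'],2),'pos',s['position'].round(4),'yaw',round(jawyaw(),4),'F',s['contact_force'].round(2),'M',s['moment'].round(2),'w',round(s['width'],4),'q',s['qpos'].round(2))
E
python3 - <<'E'
from h import *
st();grab('wrist','wrist1')
E
```

```text
t 2.05 pos [0.5331 0.0289 0.268 ] yaw -0.0274 F [-1.14 -0.58 -1.  ] M [-0.05 -0.03 -0.02] w 0.0598 q [-0.08  0.2   1.55 -0.    1.38 -0.05]
```

View pics/wrist1.png

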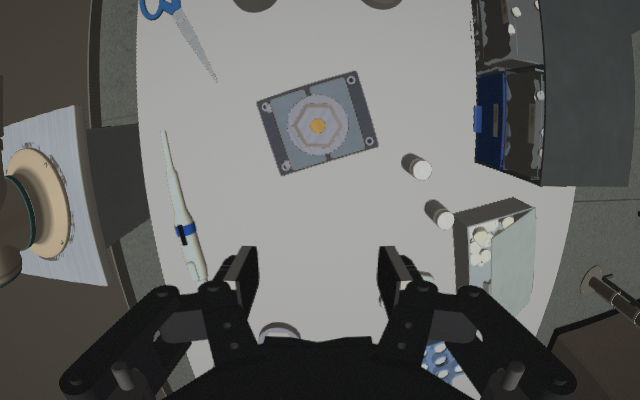

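Run:
```python
from h import *
im=load('wrist1')
hsv=cv2.cvtColor(im['pixels'],cv2.COLOR_RGB2HSV)
m=(hsv[...,1]>130)&(hsv[...,0]<30);m[:110]=0;m[145:]=0;m[:,:300]=0;m[:,340:]=0
v,u=np.nonzero(m);c=wray_plane(im,u.mean(),v.mean(),.126);print('brass',u.mean(),v.mean(),len(u),c)
c=c[:2]
r=rectify(im,c[0]-.04,c[0]+.04,c[1]-.04,c[1]+.04,.118,7000)
cv2.imwrite('pics/r1.png',r[:,:,::-1])
# polar radial edge
g=cv2.GaussianBlur(cv2.cvtColor(r,cv2.COLOR_RGB2GRAY),(0,0),4).astype(np.float32)
pol=cv2.warpPolar(g,(280,360),(280,280),280,cv2.WARP_POLAR_LINEAR)
cv2.imwrite('pics/p1.png',pol)
```

```text
brass 317.27941176470586 125.2720588235294 136 [0.53416376 0.09154832 0.126     ][ WARN:0@5.128] global loadsave.cpp:1063 imwrite_ Unsupported depth image for selected encoder is fallbacked to CV_8U.
```

View pics/r1.png

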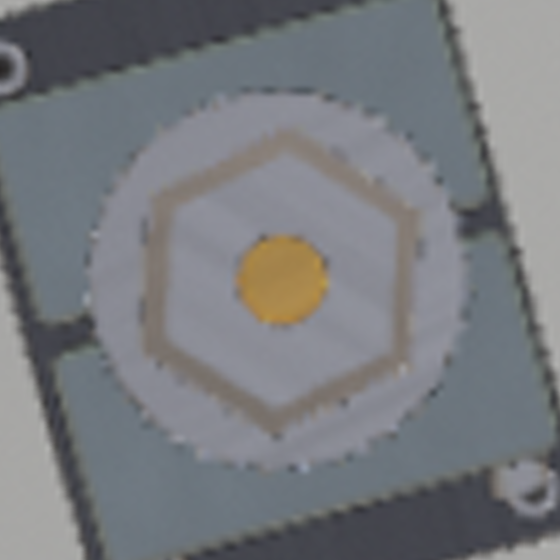

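View pics/p1.png

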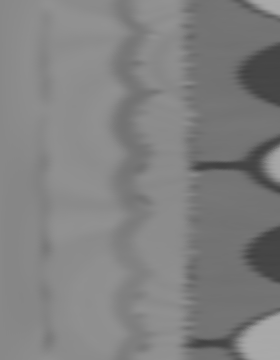

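Run:
```python
from h import *
r=cv2.imread('pics/r1.png');lab=cv2.cvtColor(r,cv2.COLOR_BGR2LAB).astype(int)
m=(lab[...,2]-128>3)&(lab[...,2]-128<30);yy,xx=np.mgrid[:560,:560];d=np.hypot(xx-280,yy-280);m&=(d>100)&(d<175)
m=cv2.morphologyEx(m.astype(np.uint8)*255,cv2.MORPH_OPEN,np.ones((9,9)))
cv2.imwrite('pics/m1.png',m)
y,x=np.nonzero(m);h=cv2.convexHull(np.c_[x,y].astype(np.int32))
ap=cv2.approxPolyN(h,6,ensure_convex=True).reshape(-1,2) if hasattr(cv2,'approxPolyN') else cv2.approxPolyDP(h,12,True).reshape(-1,2)
print(ap,ap.mean(0))
mu=cv2.moments(h);cx,cy=mu['m10']/mu['m00'],mu['m01']/mu['m00'];print('c',cx,cy,'area',mu['m00'],'AF mm',np.sqrt(mu['m00']/.866)/7)
# six-fold phase of hull via filled mask
f=np.zeros((560,560),np.uint8);cv2.fillConvexPoly(f,h,255);y,x=np.nonzero(f)
z=((-(y-cy))+1j*(-(x-cx)));z=z  # world x + i world y
ph=np.angle(np.sum(z**6/abs(z)**0))/6;print('vertex angle deg mod60',np.degrees(ph))
im=load('wrist1')
C=np.array([0.53416376,0.09154832]);off=np.array([(280-cy)/7000,(280-cx)/7000]);print('hex centre if z=.112/.118',C+off)
```

```text
[[405 366]
 [272 431]
 [145 349]
 [148 200]
 [290 129]
 [417 212]] [279.5        281.16666667]
c 279.88538870246083 280.52251118568233 area 59600.0 AF mm 37.477114350148945
vertex angle deg mod60 -3.406743590253934
hex centre if z=.112/.118 [0.53408912 0.09156469]
```

View pics/m1.png

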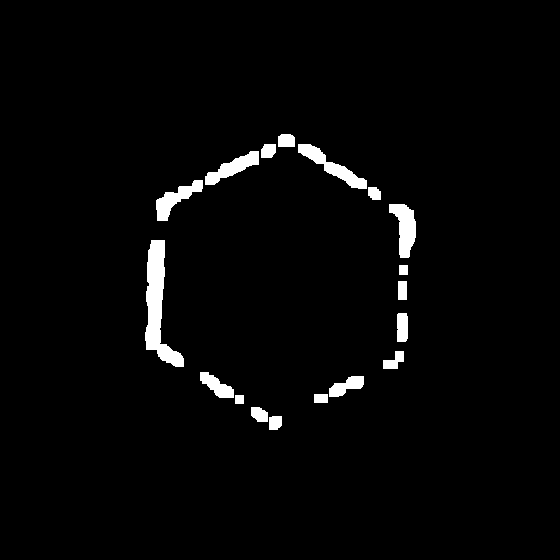

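Call:
{"op": "arm_command", "data": {
  "commands": [
    [6,[-0.8,-4.6,0],0],
    [6,[-0.8,-4.6,0],0],
    [6,[-0.8,-4.6,0],0],
    [6,[-0.8,-4.6,0],0],
    [6,[-0.8,-4.6,-1],0],
    [6,[-0.8,-4.6,-2],0],
    [6,[-0.8,-4.6,-3],0],
    [6,[-0.9,-4.6,-3],0],
    [6,[0,0,0],0],
    [6,[0,0,0],0],
    [6,[0,0,0],0]
  ]
}}

```text
clock: 3.2
position: [0.4703, -0.3284, 0.1855]
ee_rot: [-0.707, 0.707, -0.01, 0.01]
contact_force: [0.4, 1.6, -1.1]
width: 0.0605
```

Run:
```python
from h import *
st();grab('wrist','wrist2')
```

```text
t 3.2 pos [ 0.4703 -0.3284  0.1855] yaw -0.028 F [ 0.42  1.58 -1.07] M [ 0.03  0.01 -0.04] w 0.0605 q [-0.73  0.31  1.61  0.    1.22 -0.7 ]
```

View pics/wrist2.png

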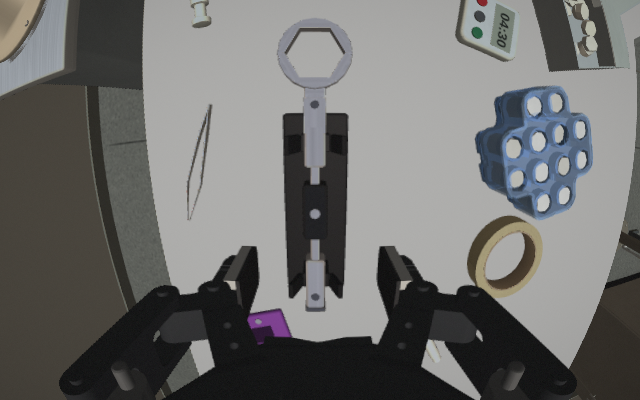

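Run:
```python
from h import *
im=load('wrist2')
C=(0.468,-0.30)
z=.060
r=rectify(im,.418,.518,-.46,-.17,z,2700)
cv2.imwrite('pics/r2.png',r[:,:,::-1])
print(wray_plane(im,315,213.5,.062),wray_plane(im,315,104,.06), wray_plane(im,315,52,.057),wray_plane(im,315.5,297,.06))
```

```text
[ 0.46769906 -0.33864293  0.062     ] [ 0.47044552 -0.24794855  0.06      ] [ 0.47168493 -0.20445109  0.057     ] [ 0.46544252 -0.42340706  0.06      ]
```

View pics/r2.png

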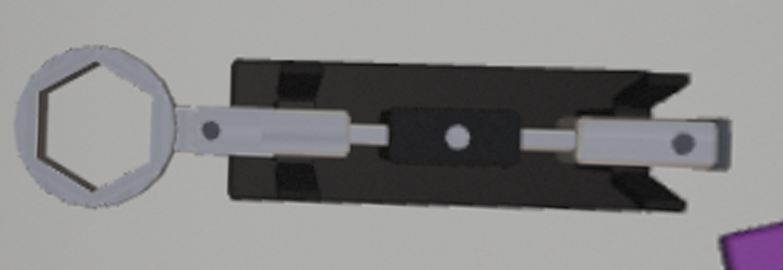

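Call:
{"op": "arm_command", "data": {
  "commands": [
    [5.5,[-0.2,-1.0,-2],0],
    [5.5,[-0.1,0,-4],0],
    [5.5,[0,0,-4],0],
    [5.5,[0,0,-2.5],0],
    [5.5,[0,0,-1.2],0],
    [5.5,[0,0,0],0],
    [5.5,[0,0,0],0]
  ]
}}

```text
clock: 3.95
position: [0.4688, -0.3387, 0.0491]
ee_rot: [-0.706, 0.708, -0.008, 0.01]
contact_force: [0.4, -0.2, 0.1]
width: 0.0553
```

Run:
```python
from h import *
st();im=grab('wrist','wrist3')
cv2.imwrite('pics/w3c.png',cv2.resize(im['pixels'][100:400,160:480],None,fx=1.8,fy=1.8)[:,:,::-1])
```

```text
t 3.95 pos [ 0.4688 -0.3387  0.0491] yaw -0.0261 F [ 0.43 -0.25  0.08] M [0.01 0.01 0.04] w 0.0553 q [-0.75  0.46  1.77  0.    0.91 -0.72]
```

View pics/w3c.png

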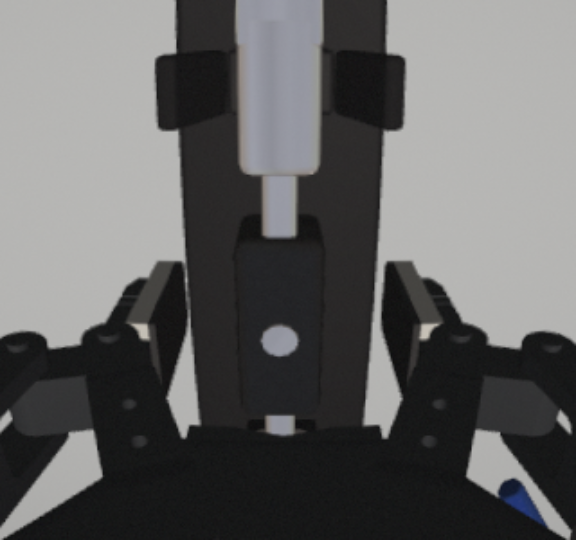

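Call:
{"op": "arm_command", "data": {
  "commands": [
    [5.5,[-0.1,0,0],0],
    [3.0,[0,0,0],0],
    [2.2,[0,0,0],0],
    [1.5,[0,0,0],0],
    [1.0,[0,0,0],0],
    [1.0,[0,0,0],0],
    [1.0,[0,0,0],0],
    [1.0,[0,0,0],0]
  ],
  "grip_force": 80
}}

```text
clock: 4.8
position: [0.467, -0.3387, 0.0485]
ee_rot: [-0.707, 0.707, -0.009, 0.01]
contact_force: [-0.1, 0.5, 5.9]
width: 0.0195
```

Run:
```python
from h import *
st()
```

```text
t 4.8 pos [ 0.467  -0.3387  0.0485] yaw -0.0272 F [-0.06  0.55  5.95] M [ 0.11  0.12 -0.04] w 0.0195 q [-0.75  0.46  1.78  0.    0.91 -0.72]
```

Call:
{"op": "arm_command", "data": {
  "commands": [
    [1.0,[0,0,0.5],0],
    [1.0,[0,0,1],0],
    [1.0,[0,0,1.5],0],
    [1.0,[0,0,2],0],
    [1.0,[0,0,2.5],0],
    [1.0,[0,0,2.5],0],
    [1.0,[0,0,2],0],
    [1.0,[0,0,1.5],0],
    [1.0,[0,0,0.5],0],
    [1.0,[0,0,0],0],
    [1.0,[0,0,0],0]
  ]
}}

```text
clock: 5.9
position: [0.4661, -0.338, 0.1867]
ee_rot: [0.707, -0.707, 0.01, -0.009]
contact_force: [-0.5, 0.1, -3.1]
width: 0.0195
```

Run:
```python
from h import *
st();grab('wrist','wrist4');grab('scene','scene4')
```

```text
t 5.9 pos [ 0.4661 -0.338   0.1867] yaw -0.027 F [-0.52  0.13 -3.07] M [-0.15  0.08 -0.01] w 0.0195 q [-0.75  0.32  1.6  -0.    1.22 -0.72]
```

View pics/wrist4.png

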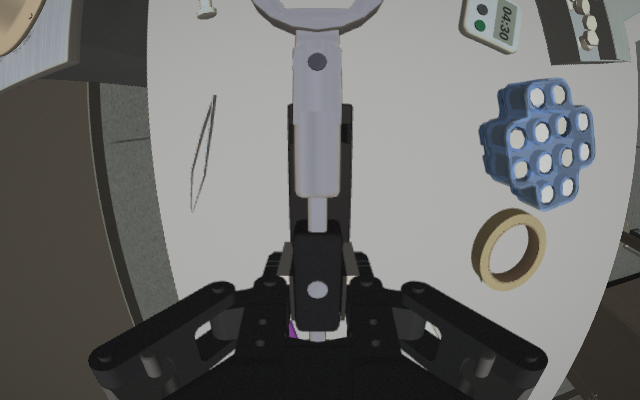

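View pics/scene4.png

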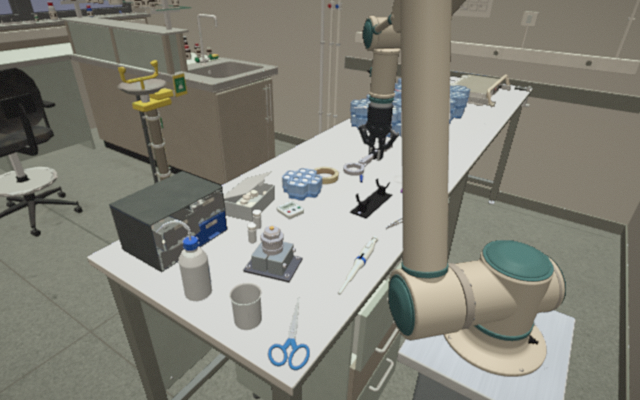

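```bash
cat >> h.py <<'E'
def wpt(im,u,v):
    K=im['intrinsics'];a=np.array([u-K[0,2],v-K[1,2]])/K[0,0];th=np.hypot(*a);n=a/max(th,1e-9)
    Z=np.median(im['range_z'][max(0,v-1):v+2,u-1:u+2]);p=np.array([n[0]*np.tan(th),n[1]*np.tan(th),1])*Z
    return im['R'].T@(p-im['t'])
E
python3 - <<'E'
from h import *
im=load('wrist4')
for u,v in [(317,289),(317,178),(317,120),(317,61),(317,28),(268,8),(368,8)]: print(u,v,wpt(im,u,v).round(4))
E
```

```text
317 289 [ 0.4656 -0.3375  0.2   ]
317 178 [ 0.4669 -0.2907  0.1976]
317 120 [ 0.4675 -0.269   0.1977]
317 61 [ 0.4682 -0.2471  0.1986]
317 28 [ 0.4685 -0.2331  0.1946]
268 8 [ 0.4501 -0.2235  0.1945]
368 8 [ 0.4882 -0.2246  0.1947]
```

Call:
{"op": "arm_command", "data": {
  "commands": [
    [1.0,[0.2,1.0,0],0],
    [1.0,[0.4,2.0,0],0],
    [1.0,[0.6,3.0,0],0],
    [1.0,[0.8,3.7,0],0],
    [1.0,[0.8,3.8,0],-0.01],
    [1.0,[0.8,3.8,0],-0.01],
    [1.0,[0.8,3.8,0],0],
    [1.0,[0.7,3.3,0],0],
    [1.0,[0.5,2.4,0],0],
    [1.0,[0.3,1.5,0],0],
    [1.0,[0.2,0.8,0],0],
    [1.0,[0.1,0.3,0],0]
  ]
}}

```text
clock: 7.2
position: [0.5286, -0.044, 0.1875]
ee_rot: [-0.707, 0.707, -0.016, 0.016]
contact_force: [0.5, -1.0, -3.0]
width: 0.0193
```

Call:
{"op": "arm_command", "data": {
  "commands": [
    [1.0,[0,0,0],0],
    [1.0,[0,0,0],0],
    [1.0,[0,0,0],0]
  ]
}}

```text
clock: 7.5
position: [0.5286, -0.0454, 0.1876]
ee_rot: [-0.707, 0.707, -0.017, 0.017]
contact_force: [-0.6, -0.0, -3.1]
width: 0.0197
```

Run:
```python
from h import *
st();grab('wrist','wrist5');im=grab('top','top5')
cv2.imwrite('pics/t5c.png',cv2.resize(im['pixels'][165:250,190:310],None,fx=6,fy=6,interpolation=cv2.INTER_CUBIC)[:,:,::-1])
```

```text
t 7.5 pos [ 0.5286 -0.0454  0.1876] yaw -0.0483 F [-0.61 -0.04 -3.1 ] M [-0.16  0.02 -0.01] w 0.0197 q [-0.22  0.25  1.7  -0.    1.19 -0.17]
```

View pics/wrist5.png

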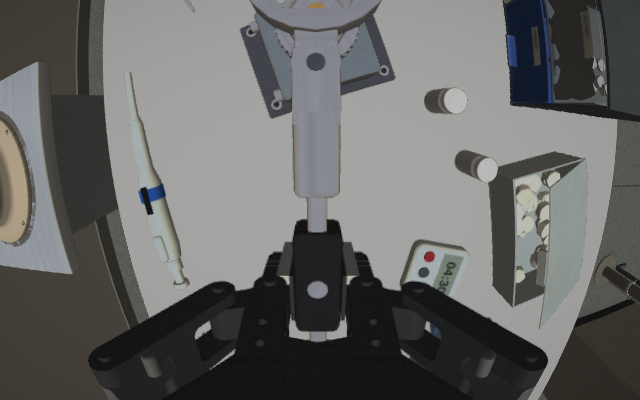

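View pics/t5c.png

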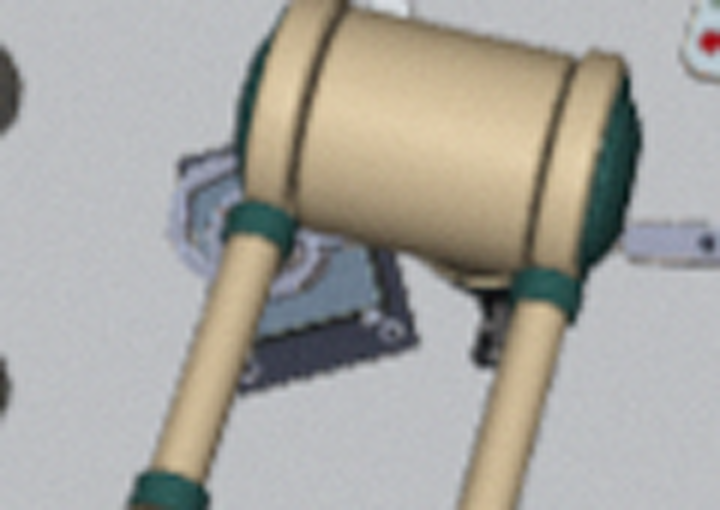

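Run:
```python
from h import *
im=load('wrist5')
g=cv2.cvtColor(im['pixels'],cv2.COLOR_RGB2GRAY)
# break pin: dark blob; grip pin: bright blob
for (u0,u1,v0,v1,f) in [(304,328,50,74,lambda a:a<100),(304,332,276,302,lambda a:a>120)]:
    m=f(g[v0:v1,u0:u1]);v,u=np.nonzero(m);print(u.mean()+u0,v.mean()+v0,len(u))
    U,V=u.mean()+u0,v.mean()+v0
    p=wray_plane(im,U,V,.199);print(p.round(4), wpt(im,int(round(U)),int(round(V))).round(4))
for u,v in [(317,28),(268,8),(368,8)]:print(wpt(im,u,v).round(4))
print('proj cap',wproj(im,[.534,.0915,.126]), wproj(im,[.534,.0915,.112]))
# ring outer near edge and inner
c=cv2.resize(im['pixels'][0:90,230:410],None,fx=4.4,fy=4.4,interpolation=cv2.INTER_CUBIC);cv2.imwrite('pics/w5c.png',c[:,:,::-1])
s=grab('scene','scene5');c=cv2.resize(s['pixels'][200:300,220:340],None,fx=6,fy=6,interpolation=cv2.INTER_CUBIC);cv2.imwrite('pics/s5c.png',c[:,:,::-1])
```

```text
315.5842696629214 61.329588014981276 267
[0.532  0.0454 0.199 ] [0.5322 0.0455 0.1991]
317.16170212765957 289.50212765957446 235
[ 0.5281 -0.0463  0.199 ] [ 0.528  -0.0453  0.2011]
[0.5332 0.0594 0.1951]
[0.515  0.0695 0.195 ]
[0.5532 0.0677 0.1947]
proj cap [315.93722611  10.32116554] [316.05736916  17.19622073]
```

View pics/w5c.png

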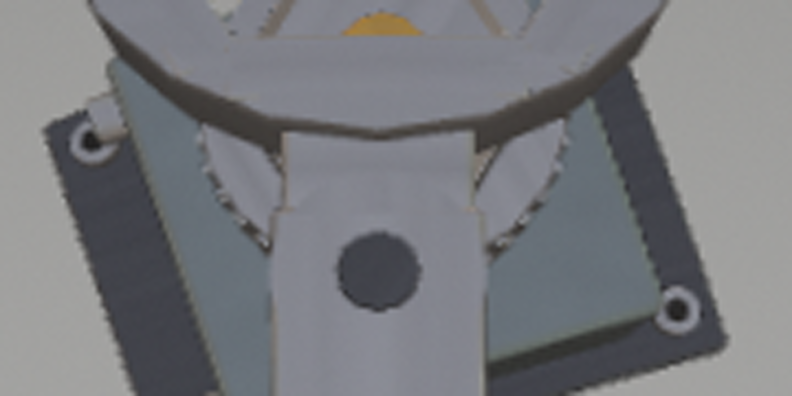

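View pics/s5c.png

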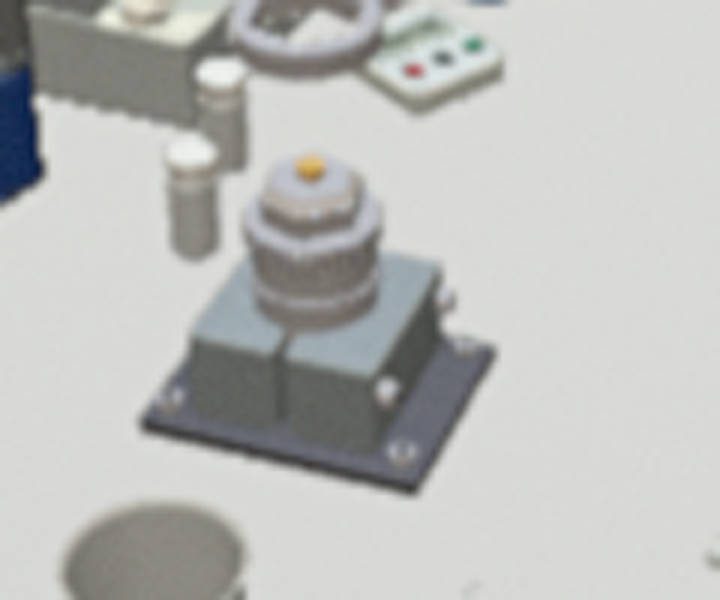

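Run:
```python
from h import *
im=load('wrist5')
for v in (2.5,3,3.5): print(wray_plane(im,316.3,v,.126))
# ring-hole near flat at image row ~ 36/4.4 in top plane z .195
for v in (8,8.3): print('near hole flat',wray_plane(im,316,v,.195))
t=load('top5');hsv=cv2.cvtColor(t['pixels'],cv2.COLOR_RGB2HSV)
```

```text
[0.53447866 0.09685305 0.126     ]
[0.53446182 0.09650707 0.126     ]
[0.534445   0.09616152 0.126     ]
near hole flat [0.53325837 0.06791711 0.195     ]
near hole flat [0.53325209 0.06778783 0.195     ]
```

Call:
{"op": "arm_command", "data": {
  "commands": [
    [1.0,[0,0.1,-0.5],0],
    [1.0,[0,0,-1],0],
    [1.0,[0,0,-1.5],0],
    [1.0,[0,0,-1.5],0],
    [1.0,[0,0,-1],0],
    [1.0,[0,0,-0.5],0],
    [1.0,[0,0,0],0],
    [1.0,[0,0,0],0]
  ]
}}

```text
clock: 8.45
position: [0.529, -0.0435, 0.1279]
ee_rot: [-0.707, 0.707, -0.016, 0.017]
contact_force: [0.6, 0.4, -2.8]
width: 0.0193
```

Run:
```python
from h import *
st();im=grab('wrist','wrist6')
c=cv2.resize(im['pixels'][0:90,230:410],None,fx=4.4,fy=4.4,interpolation=cv2.INTER_CUBIC);cv2.imwrite('pics/w6c.png',c[:,:,::-1])
s=grab('scene','scene6');c=cv2.resize(s['pixels'][200:300,220:340],None,fx=6,fy=6,interpolation=cv2.INTER_CUBIC);cv2.imwrite('pics/s6c.png',c[:,:,::-1])
```

```text
t 8.45 pos [ 0.529  -0.0435  0.1279] yaw -0.047 F [ 0.59  0.35 -2.78] M [-0.11 -0.01 -0.02] w 0.0193 q [-0.21  0.31  1.78  0.    1.05 -0.17]
```

View pics/w6c.png

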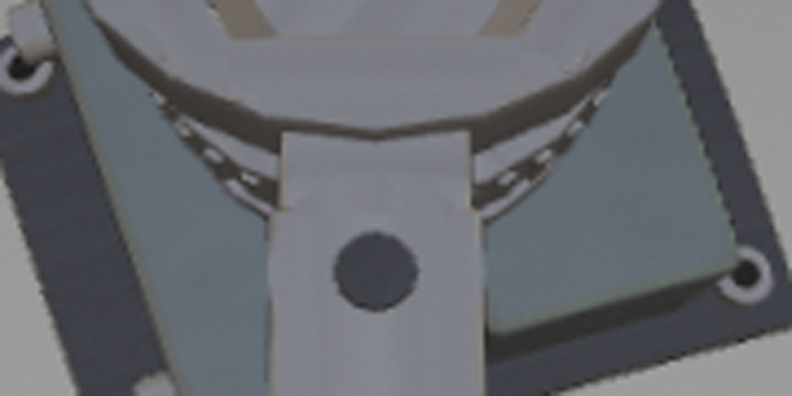

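View pics/s6c.png

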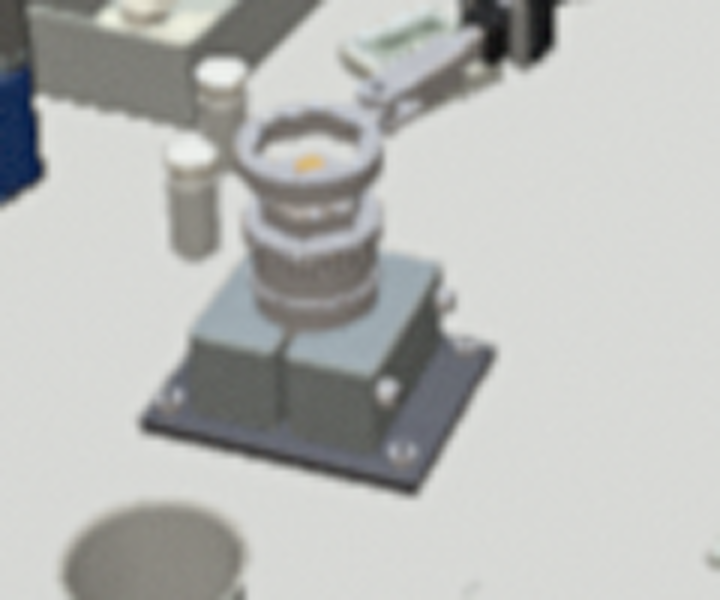

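Call:
{"op": "arm_command", "data": {
  "commands": [
    [1.0,[0.05,0,-0.3],0],
    [1.0,[0,0,-0.3],0],
    [1.0,[0,0,-0.3],0],
    [1.0,[0,0,-0.3],0],
    [1.0,[0,0,0],0]
  ]
}}

```text
clock: 9.05
position: [0.5287, -0.0434, 0.1151]
ee_rot: [0.707, -0.707, 0.017, -0.016]
contact_force: [-0.1, 0.3, -2.7]
width: 0.0195
```

Run:
```python
from h import *
st()
```

```text
t 9.05 pos [ 0.5287 -0.0434  0.1151] yaw -0.047 F [-0.08  0.29 -2.74] M [-0.11 -0.01  0.03] w 0.0195 q [-0.21  0.32  1.8  -0.    1.02 -0.17]
```

Call:
{"op": "arm_command", "data": {
  "commands": [
    [1.0,[0,0,-0.3],0],
    [1.0,[0,0,-0.3],0],
    [1.0,[0,0,-0.2],0],
    [1.0,[0,0,-0.1],0],
    [1.0,[0,0,0],0]
  ]
}}

```text
clock: 9.55
position: [0.529, -0.0434, 0.1065]
ee_rot: [0.707, -0.707, 0.017, -0.017]
contact_force: [-0.6, 0.1, -2.3]
width: 0.0195
```

Run:
```python
from h import *
st();im=grab('wrist','wrist7')
for u,v in [(317,289),(317,178),(317,120),(317,80),(317,28),(290,22),(345,22)]: print(u,v,wpt(im,u,v).round(4))
c=cv2.resize(im['pixels'][0:90,230:410],None,fx=4.4,fy=4.4,interpolation=cv2.INTER_CUBIC);cv2.imwrite('pics/w7c.png',c[:,:,::-1])
```

```text
t 9.55 pos [ 0.529  -0.0434  0.1065] yaw -0.047 F [-0.56  0.09 -2.28] M [-0.1  -0.02 -0.  ] w 0.0195 q [-0.21  0.33  1.81  0.    1.   -0.17]
317 289 [ 0.5286 -0.043   0.1197]
317 178 [0.5308 0.0038 0.1174]
317 120 [0.5319 0.0255 0.1174]
317 80 [0.5326 0.0404 0.1172]
317 28 [0.5336 0.0614 0.1141]
290 22 [0.5235 0.0646 0.1139]
345 22 [0.5443 0.0636 0.1139]
```

View pics/w7c.png

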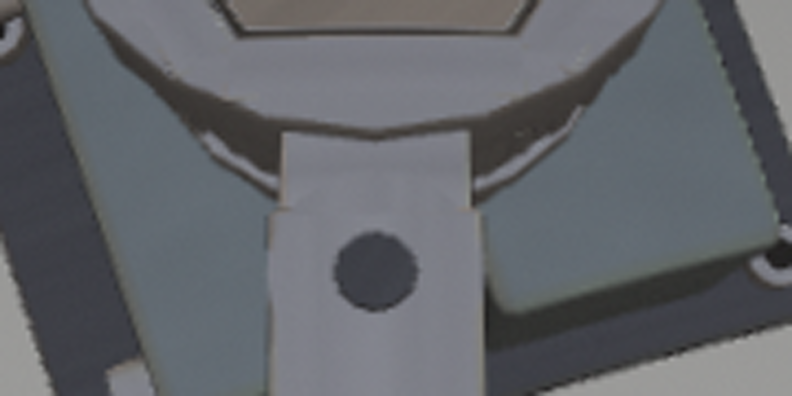

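Call:
{"op": "arm_command", "data": {
  "commands": [
    [1.0,[0,0,-0.1],0],
    [1.0,[0,0,-0.1],0],
    [1.0,[0,0,0],0],
    [1.0,[0,0,0],0]
  ]
}}

```text
clock: 10.0
position: [0.5294, -0.0435, 0.105]
ee_rot: [-0.707, 0.707, -0.016, 0.017]
contact_force: [-0.1, -1.4, -0.3]
width: 0.0192
```

Run:
```python
from h import *
st()
```

```text
t 10.0 pos [ 0.5294 -0.0435  0.105 ] yaw -0.0471 F [-0.1  -1.37 -0.34] M [ 0.05 -0.01 -0.01] w 0.0192 q [-0.21  0.33  1.81  0.    1.   -0.17]
```

Run:
```python
from h import *
c=np.array([.5342,.0913]);p=np.array([.5291,-.0437]);d=p-c;r=np.hypot(*d);a0=np.arctan2(d[1],d[0]);print(r,np.degrees(a0))
prev=p
for k,al in enumerate(np.arange(0.04,0.9,.04)):
    q=c+r*np.array([np.cos(a0-al),np.sin(a0-al)]);print(round(al,2),((q-prev)*100).round(2),q.round(4));prev=q
```

```text
0.1350962989870559 -92.16347840714613
0.04 [-0.54  0.03] [ 0.5237 -0.0434]
0.08 [-0.54  0.05] [ 0.5183 -0.0429]
0.12 [-0.54  0.07] [ 0.513  -0.0421]
0.16 [-0.53  0.1 ] [ 0.5077 -0.0412]
0.2 [-0.53  0.12] [ 0.5024 -0.04  ]
0.24 [-0.52  0.14] [ 0.4972 -0.0386]
0.28 [-0.52  0.16] [ 0.492 -0.037]
0.32 [-0.51  0.18] [ 0.4869 -0.0352]
0.36 [-0.5  0.2] [ 0.4819 -0.0332]
0.4 [-0.49  0.22] [ 0.4769 -0.0311]
0.44 [-0.48  0.24] [ 0.4721 -0.0287]
0.48 [-0.47  0.26] [ 0.4673 -0.0261]
0.52 [-0.46  0.28] [ 0.4627 -0.0233]
0.56 [-0.45  0.3 ] [ 0.4582 -0.0204]
0.6 [-0.44  0.31] [ 0.4538 -0.0172]
0.64 [-0.43  0.33] [ 0.4495 -0.0139]
0.68 [-0.41  0.35] [ 0.4453 -0.0105]
0.72 [-0.4   0.36] [ 0.4413 -0.0068]
0.76 [-0.38  0.38] [ 0.4375 -0.003 ]
0.8 [-0.37  0.39] [0.4338 0.0009]
0.84 [-0.35  0.41] [0.4303 0.005 ]
0.88 [-0.34  0.42] [0.4269 0.0092]
```

Call:
{"op": "arm_command", "data": {
  "commands": [
    [1.0,[-0.27,0.01,0],-0.02],
    [1.0,[-0.27,0.02,0],-0.02],
    [1.0,[-0.27,0.02,0],-0.02],
    [1.0,[-0.27,0.03,0],-0.02],
    [1.0,[-0.27,0.03,0],-0.02],
    [1.0,[-0.27,0.04,0],-0.02],
    [1.0,[-0.26,0.05,0],-0.02],
    [1.0,[-0.27,0.05,0],-0.02],
    [1.0,[0,0,0],0]
  ]
}}

```text
clock: 10.9
position: [0.5082, -0.0409, 0.1049]
ee_rot: [0.703, -0.703, 0.073, -0.074]
contact_force: [1.9, 0.9, -1.9]
width: 0.0192
```

Run:
```python
from h import *
st()
```

```text
t 10.9 pos [ 0.5082 -0.0409  0.1049] yaw -0.2078 F [ 1.86  0.91 -1.88] M [ 0.19 -0.37 -0.03] w 0.0192 q [-0.22  0.3   1.86  0.    0.98 -0.01]
```

Call:
{"op": "arm_command", "data": {
  "commands": [
    [1.0,[-0.27,0.06,0],-0.02],
    [1.0,[-0.26,0.06,0],-0.02],
    [1.0,[0,0,0],0]
  ]
}}

```text
clock: 11.2
position: [0.5029, -0.0398, 0.1049]
ee_rot: [-0.702, 0.702, -0.087, 0.088]
contact_force: [5.5, 0.4, 0.2]
width: 0.0194
```

Call:
{"op": "arm_command", "data": {
  "commands": [
    [1.0,[-0.26,0.07,0],-0.02],
    [1.0,[-0.26,0.07,0],-0.02],
    [1.0,[0,0,0],0]
  ]
}}

```text
clock: 11.5
position: [0.4969, -0.0382, 0.1048]
ee_rot: [0.7, -0.7, 0.101, -0.101]
contact_force: [4.3, 0.1, -1.2]
width: 0.0194
```

Call:
{"op": "arm_command", "data": {
  "commands": [
    [1.0,[-0.26,0.08,0],-0.02],
    [1.0,[-0.26,0.08,0],-0.02],
    [1.0,[0,0,0],0]
  ]
}}

```text
clock: 11.8
position: [0.4915, -0.0366, 0.1047]
ee_rot: [0.698, -0.698, 0.115, -0.115]
contact_force: [3.9, 0.2, -0.5]
width: 0.0198
```

Call:
{"op": "arm_command", "data": {
  "commands": [
    [1.0,[-0.26,0.09,0],-0.02],
    [1.0,[-0.25,0.09,0],-0.02],
    [1.0,[0,0,0],0]
  ]
}}

```text
clock: 12.1
position: [0.4864, -0.0348, 0.1047]
ee_rot: [0.695, -0.695, 0.129, -0.129]
contact_force: [3.9, 0.2, -0.4]
width: 0.0191
```

Run:
```python
from h import *
st()
```

```text
t 12.1 pos [ 0.4864 -0.0348  0.1047] yaw -0.3676 F [ 3.85  0.24 -0.41] M [ 0.15 -0.66 -0.04] w 0.0191 q [-0.21  0.28  1.9   0.    0.96  0.15]
```

Call:
{"op": "arm_command", "data": {
  "commands": [
    [1.0,[-0.25,0.1,0],-0.02],
    [1.0,[-0.25,0.1,0],-0.02],
    [1.0,[0,0,0],0]
  ]
}}

```text
clock: 12.4
position: [0.4824, -0.0331, 0.1049]
ee_rot: [-0.692, 0.693, -0.143, 0.144]
contact_force: [5.0, -0.7, -0.7]
width: 0.0191
```

Call:
{"op": "arm_command", "data": {
  "commands": [
    [1.0,[-0.25,0.11,0],-0.02],
    [1.0,[-0.24,0.11,0],-0.02],
    [1.0,[0,0,0],0]
  ]
}}

```text
clock: 12.7
position: [0.4782, -0.0312, 0.105]
ee_rot: [-0.689, 0.69, -0.156, 0.158]
contact_force: [6.5, -1.5, -2.1]
width: 0.0192
```

Call:
{"op": "arm_command", "data": {
  "commands": [
    [1.0,[-0.24,0.12,0],-0.02],
    [1.0,[0,0,0],0]
  ]
}}

```text
clock: 12.9
position: [0.4761, -0.0302, 0.105]
ee_rot: [-0.688, 0.688, -0.162, 0.165]
contact_force: [7.1, -2.2, -1.9]
width: 0.0194
```

Call:
{"op": "arm_command", "data": {
  "commands": [
    [1.0,[-0.24,0.12,0],-0.02],
    [1.0,[0,0,0],0]
  ]
}}

```text
clock: 13.1
position: [0.4741, -0.0292, 0.1051]
ee_rot: [-0.686, 0.687, -0.169, 0.172]
contact_force: [7.9, -2.8, -2.6]
width: 0.0189
```

Run:
```python
from h import *
st();im=grab('wrist','wrist8')
```

```text
t 13.1 pos [ 0.4741 -0.0292  0.1051] yaw -0.4877 F [ 7.92 -2.79 -2.65] M [-0.25 -1.15 -0.07] w 0.0189 q [-0.21  0.26  1.93 -0.    0.95  0.28]
```

View pics/wrist8.png

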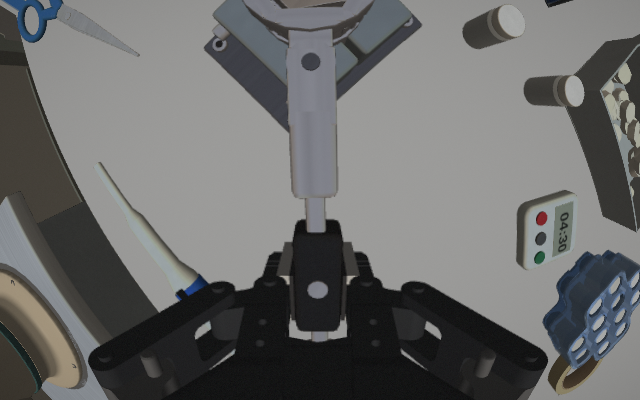

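Call:
{"op": "arm_command", "data": {
  "commands": [
    [1.0,[-0.23,0.13,0],-0.02],
    [1.0,[0,0,0],0]
  ]
}}

```text
clock: 13.35
position: [0.472, -0.0282, 0.1052]
ee_rot: [-0.684, 0.685, -0.176, 0.179]
contact_force: [7.8, -2.8, -2.6]
width: 0.0195
```

Run:
```python
from h import *
st()
im=load('wrist8')
for u,v in [(311,80),(311,28),(290,26),(330,26)]: print(u,v,wpt(im,u,v).round(4))
```

```text
t 13.35 pos [ 0.472  -0.0282  0.1052] yaw -0.5076 F [ 7.81 -2.77 -2.58] M [-0.33 -1.25 -0.02] w 0.0195 q [-0.21  0.25  1.94 -0.    0.95  0.3 ]
311 80 [0.511  0.0459 0.1165]
311 28 [0.5208 0.0645 0.1133]
290 26 [0.5143 0.069  0.1134]
330 26 [0.5276 0.062  0.1128]
```

Call:
{"op": "arm_command", "data": {
  "commands": [
    [1.0,[-0.23,0.13,0],-0.03],
    [1.0,[0,0,0],0]
  ]
}}

```text
clock: 13.55
position: [0.47, -0.0271, 0.1053]
ee_rot: [-0.681, 0.682, -0.186, 0.19]
contact_force: [7.5, -3.3, -2.2]
width: 0.0195
```

Run:
```python
from h import *
st();grab('wrist','wrist9')
```

```text
t 13.55 pos [ 0.47   -0.0271  0.1053] yaw -0.5376 F [ 7.48 -3.27 -2.18] M [-0.43 -1.29  0.01] w 0.0195 q [-0.2   0.25  1.94 -0.    0.94  0.33]
```

View pics/wrist9.png

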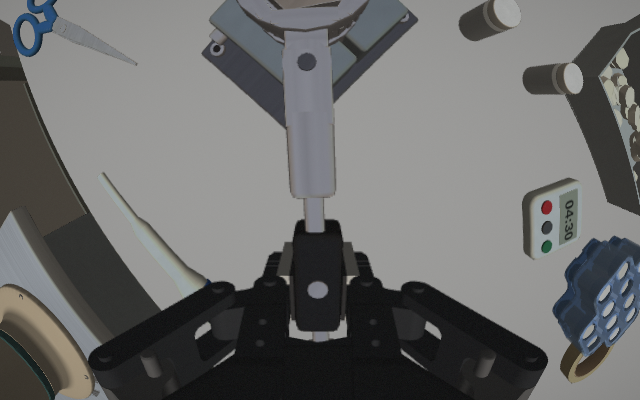

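```bash
cat > ba.py <<'E'
from h import *
def ba(fn,gz=.118,bz=.1165):
    im=load(fn);g=cv2.cvtColor(im['pixels'],cv2.COLOR_RGB2GRAY);out=[]
    pos=None
    for (u0,u1,v0,v1,f,z) in [(296,330,50,75,lambda a:a<100,bz),(302,334,274,304,lambda a:a>120,gz)]:
        m=f(g[v0:v1,u0:u1]).astype(np.uint8);n,l,s,c=cv2.connectedComponentsWithStats(m);k=1+np.argmax(s[1:,4])
        out.append(wray_plane(im,c[k][0]+u0,c[k][1]+v0,z)[:2])
    b,gp=out
    print(fn,'pin',b.round(4),'grip',gp.round(4),'len',np.hypot(*(b-gp)).round(4))
    ah=np.arctan2(*(gp-b)[::-1])
    for c in ([.5342,.0913],[.5345,.0905]):
        h=b-np.array(c);print('  ring-pin r',np.hypot(*h).round(4),'break',round(np.arctan2(h[1],h[0])-ah,4),'head ang',round(np.degrees(np.arctan2(h[1],h[0])),2),'handle',round(np.degrees(ah),2))
E
python3 -c "
from ba import *
for f in ['wrist7','wrist8','wrist9']: ba(f)"
```

```text
wrist7 pin [0.5322 0.0476] grip [ 0.5285 -0.0442] len 0.0918
  ring-pin r 0.0438 break -0.0066 head ang -92.66 handle -92.28
  ring-pin r 0.043 break -0.0144 head ang -93.1 handle -92.28
wrist8 pin [0.5141 0.0523] grip [ 0.4737 -0.0291] len 0.0909
  ring-pin r 0.0439 break -0.016 head ang -117.29 handle -116.37
  ring-pin r 0.0433 break -0.0306 head ang -118.13 handle -116.37
wrist9 pin [0.5128 0.0531] grip [ 0.4696 -0.027 ] len 0.091
  ring-pin r 0.0438 break -0.0151 head ang -119.22 handle -118.36
  ring-pin r 0.0433 break -0.0302 head ang -120.09 handle -118.36
```

Call:
{"op": "arm_command", "data": {
  "commands": [
    [1.0,[-0.23,0.14,0],-0.02],
    [1.0,[0,0,0],0]
  ]
}}

```text
clock: 13.8
position: [0.4676, -0.0257, 0.1052]
ee_rot: [-0.679, 0.68, -0.192, 0.197]
contact_force: [7.3, -3.6, -1.7]
width: 0.0195
```

Run:
```python
from ba import *
st();grab('wrist','wrist10');ba('wrist10')
```

```text
t 13.8 pos [ 0.4676 -0.0257  0.1052] yaw -0.5574 F [ 7.33 -3.57 -1.7 ] M [-0.57 -1.29 -0.02] w 0.0195 q [-0.2   0.25  1.95 -0.    0.94  0.36]
wrist10 pin [0.5128 0.0531] grip [ 0.4672 -0.0257] len 0.091
  ring-pin r 0.0438 break 0.0129 head ang -119.28 handle -120.02
  ring-pin r 0.0433 break -0.0022 head ang -120.15 handle -120.02
```

Call:
{"op": "arm_command", "data": {
  "commands": [
    [1.0,[-0.23,0.14,0],-0.03],
    [1.0,[0,0,0],0]
  ]
}}

```text
clock: 14.05
position: [0.4649, -0.0241, 0.1052]
ee_rot: [-0.676, 0.677, -0.203, 0.207]
contact_force: [7.3, -3.7, -1.8]
width: 0.0193
```

Run:
```python
from ba import *
st();grab('wrist','wrist11');ba('wrist11')
```

```text
t 14.05 pos [ 0.4649 -0.0241  0.1052] yaw -0.5877 F [ 7.29 -3.73 -1.81] M [-0.41 -1.18  0.04] w 0.0193 q [-0.2   0.24  1.95 -0.    0.94  0.39]
wrist11 pin [0.5128 0.053 ] grip [ 0.4646 -0.024 ] len 0.0909
  ring-pin r 0.0439 break 0.0489 head ang -119.24 handle -122.04
  ring-pin r 0.0433 break 0.0338 head ang -120.1 handle -122.04
```

Call:
{"op": "arm_command", "data": {
  "commands": [
    [1.0,[0.22,-0.14,0],0.03],
    [1.0,[0.23,-0.13,0],0.03],
    [1.0,[0.24,-0.13,0],0.02],
    [1.0,[0.24,-0.12,0],0.02],
    [1.0,[0.24,-0.12,0],0.02],
    [1.0,[0.24,-0.12,0],0.02],
    [1.0,[0.24,-0.11,0],0.02],
    [1.0,[0.24,-0.11,0],0.02],
    [1.0,[0,0,0],0],
    [1.0,[0,0,0],0]
  ]
}}

```text
clock: 15.1
position: [0.4817, -0.033, 0.1045]
ee_rot: [-0.692, 0.693, -0.143, 0.143]
contact_force: [-0.1, -1.5, 0.7]
width: 0.0195
```

Run:
```python
from ba import *
st();im=grab('wrist','wrist12');ba('wrist12')
c=cv2.resize(im['pixels'][0:90,230:410],None,fx=4.4,fy=4.4,interpolation=cv2.INTER_CUBIC);cv2.imwrite('pics/w12c.png',c[:,:,::-1])
```

```text
t 15.1 pos [ 0.4817 -0.033   0.1045] yaw -0.407 F [-0.11 -1.47  0.74] M [ 0.13 -0.13 -0.01] w 0.0195 q [-0.21  0.27  1.91 -0.    0.96  0.2 ]
wrist12 pin [0.5166 0.0508] grip [ 0.4814 -0.0327] len 0.0906
  ring-pin r 0.0442 break -0.0114 head ang -113.49 handle -112.84
  ring-pin r 0.0436 break -0.025 head ang -114.27 handle -112.84
```

View pics/w12c.png

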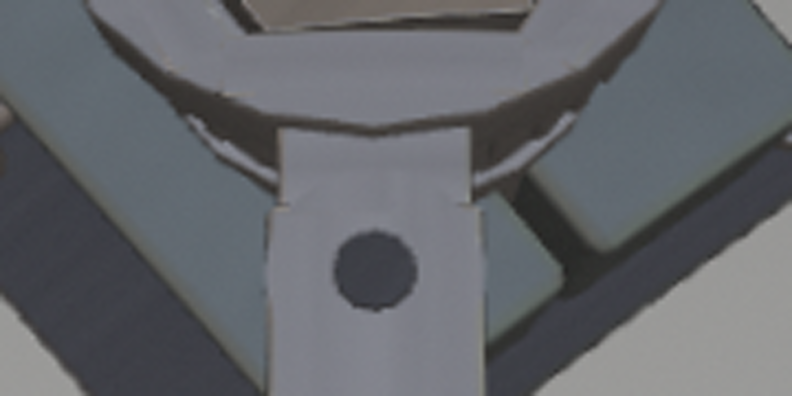

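Call:
{"op": "arm_command", "data": {
  "commands": [
    [1.0,[0.25,-0.1,0],0.02],
    [1.0,[0.25,-0.1,0],0.02],
    [1.0,[0.25,-0.09,0],0.02],
    [1.0,[0,0,0],0],
    [1.0,[0,0,0],0]
  ]
}}

```text
clock: 15.65
position: [0.4897, -0.0358, 0.1047]
ee_rot: [-0.696, 0.697, -0.122, 0.122]
contact_force: [-0.1, -0.5, -0.7]
width: 0.0195
```

Run:
```python
from ba import *
st();im=grab('wrist','wrist13');ba('wrist13')
c=cv2.resize(im['pixels'][0:90,230:410],None,fx=4.4,fy=4.4,interpolation=cv2.INTER_CUBIC);cv2.imwrite('pics/w13c.png',c[:,:,::-1])
```

```text
t 15.65 pos [ 0.4897 -0.0358  0.1047] yaw -0.3472 F [-0.09 -0.47 -0.72] M [ 0.09 -0.08 -0.05] w 0.0195 q [-0.21  0.28  1.9  -0.    0.96  0.13]
wrist13 pin [0.5186 0.0502] grip [ 0.4894 -0.0356] len 0.0907
  ring-pin r 0.0439 break -0.0336 head ang -110.76 handle -108.84
  ring-pin r 0.0433 break -0.0466 head ang -111.51 handle -108.84
```

View pics/w13c.png

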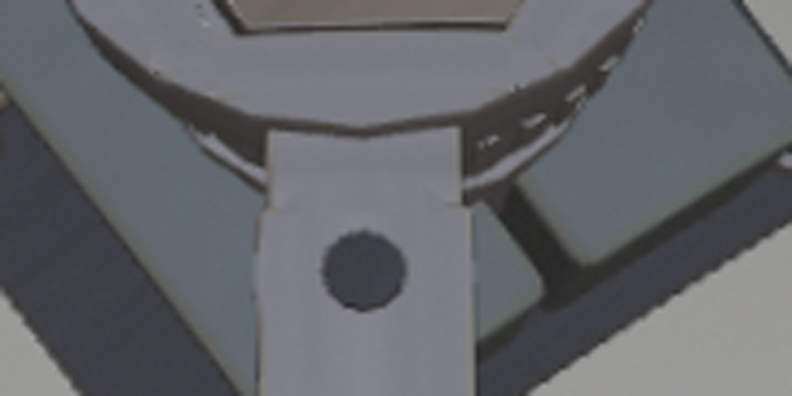

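Call:
{"op": "arm_command", "data": {
  "commands": [
    [1.0,[0,0,0.2],0],
    [1.0,[0,0,0.3],0],
    [1.0,[0,0,0.4],0],
    [1.0,[0,0,0.5],0],
    [1.0,[0,0,0.5],0],
    [1.0,[0,0,0],0]
  ]
}}

```text
clock: 16.3
position: [0.4899, -0.0358, 0.1246]
ee_rot: [-0.696, 0.697, -0.121, 0.123]
contact_force: [0.6, -0.4, -2.3]
width: 0.0197
```

Run:
```python
from ba import *
st()
```

```text
t 16.3 pos [ 0.4899 -0.0358  0.1246] yaw -0.3469 F [ 0.58 -0.45 -2.3 ] M [-0.11 -0.01  0.04] w 0.0197 q [-0.21  0.26  1.87 -0.    1.01  0.13]
```

Call:
{"op": "arm_command", "data": {
  "commands": [
    [1.0,[0,0,0.7],0],
    [1.0,[0,0,1.2],0],
    [1.0,[0,0,1.5],0],
    [1.0,[0,0,1.5],0],
    [1.0,[0,0,1.0],0],
    [1.0,[0,0,0.5],0],
    [1.0,[0,0,0],0],
    [1.0,[0,0,0],0]
  ]
}}

```text
clock: 17.1
position: [0.4889, -0.0356, 0.1872]
ee_rot: [-0.696, 0.697, -0.122, 0.122]
contact_force: [-0.4, -0.9, -3.0]
width: 0.0192
```

Run:
```python
from ba import *
st();im=grab('wrist','wrist14');ba('wrist14',.2,.1985)
for u,v in [(317,289),(313,178),(312,120),(312,80),(312,28)]: print(u,v,wpt(im,u,v).round(4))
grab('scene','scene14')
```

```text
t 17.1 pos [ 0.4889 -0.0356  0.1872] yaw -0.347 F [-0.38 -0.89 -2.95] M [-0.11  0.    0.02] w 0.0192 q [-0.21  0.19  1.78 -0.    1.17  0.13]
wrist14 pin [0.5184 0.0503] grip [ 0.4885 -0.0355] len 0.0909
  ring-pin r 0.044 break -0.0317 head ang -111.03 handle -109.21
  ring-pin r 0.0433 break -0.0448 head ang -111.78 handle -109.21
317 289 [ 0.4886 -0.0351  0.2002]
313 178 [0.5032 0.0096 0.1986]
312 120 [0.5103 0.03   0.1979]
312 80 [0.5154 0.044  0.1978]
312 28 [0.5225 0.0638 0.1948]
```

View pics/wrist14.png

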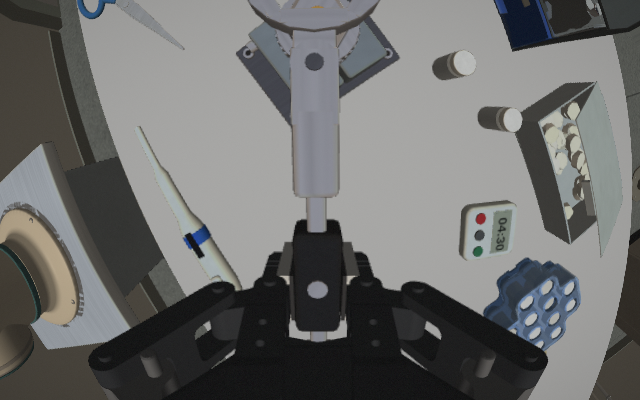

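View pics/scene14.png

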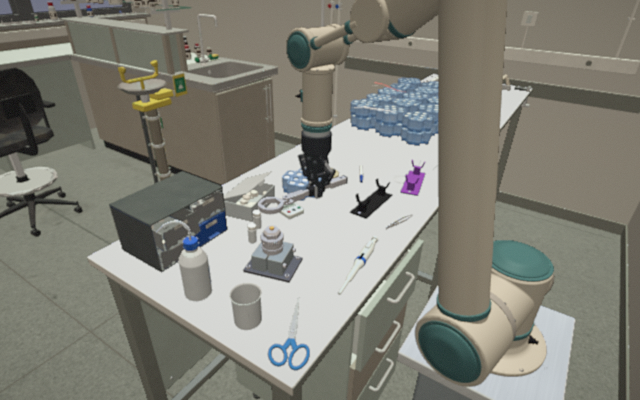

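Call:
{"op": "arm_command", "data": {
  "commands": [
    [1.0,[-0.1,-1.0,0],0.02],
    [1.0,[-0.1,-2.0,0],0.03],
    [1.0,[-0.2,-3.0,0],0.03],
    [1.0,[-0.2,-3.7,0],0.03],
    [1.0,[-0.3,-3.8,0],0.03],
    [1.0,[-0.3,-3.8,0],0.03],
    [1.0,[-0.3,-3.8,0],0.03],
    [1.0,[-0.2,-3.4,0],0.03],
    [1.0,[-0.2,-2.5,0],0.03],
    [1.0,[-0.1,-1.7,0],0.02],
    [1.0,[-0.1,-0.9,0],0.02],
    [1.0,[0,-0.5,0],0]
  ]
}}

```text
clock: 18.4
position: [0.4679, -0.3376, 0.1867]
ee_rot: [0.707, -0.707, 0.017, -0.017]
contact_force: [-0.1, -0.1, -3.0]
width: 0.0195
```

Call:
{"op": "arm_command", "data": {
  "commands": [
    [1.0,[0,0,0],0],
    [1.0,[0,0,0],0],
    [1.0,[0,0,0],0]
  ]
}}

```text
clock: 18.7
position: [0.4684, -0.3358, 0.1876]
ee_rot: [0.707, -0.707, 0.016, -0.016]
contact_force: [-0.1, -0.5, -2.8]
width: 0.0194
```

Run:
```python
from ba import *
st();im=grab('wrist','wrist15');ba('wrist15',.2,.1985)
grab('top','top15')
```

```text
t 18.7 pos [ 0.4684 -0.3358  0.1876] yaw -0.0464 F [-0.1  -0.47 -2.77] M [-0.09 -0.01  0.03] w 0.0194 q [-0.74  0.32  1.6   0.    1.22 -0.7 ]
wrist15 pin [ 0.4704 -0.2449] grip [ 0.4679 -0.3361] len 0.0912
  ring-pin r 0.3422 break -0.1605 head ang -100.75 handle -91.55
  ring-pin r 0.3415 break -0.1618 head ang -100.82 handle -91.55
```

View pics/wrist15.png

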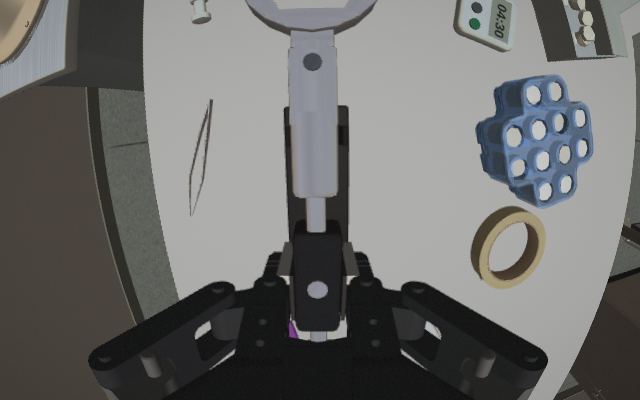

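View pics/top15.png

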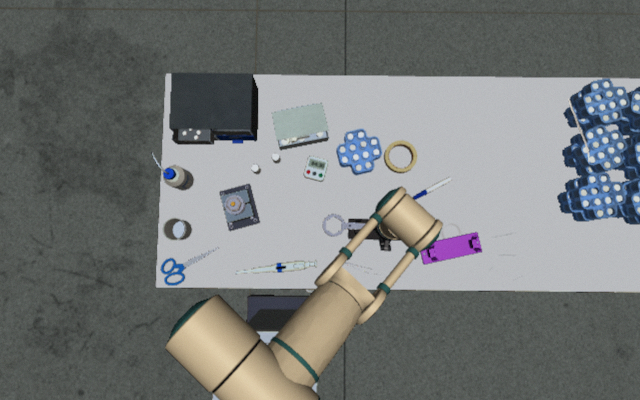

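Call:
{"op": "arm_command", "data": {
  "commands": [
    [1.0,[0,-0.25,-1],0],
    [1.0,[0,0,-2],0],
    [1.0,[0,0,-2.5],0],
    [1.0,[0,0,-2.5],0],
    [1.0,[0,0,-2],0],
    [1.0,[0,0,-1],0],
    [1.0,[0,0,-0.5],0],
    [1.0,[0,0,0],0]
  ]
}}

```text
clock: 19.6
position: [0.4684, -0.3391, 0.0723]
ee_rot: [0.707, -0.707, 0.017, -0.016]
contact_force: [0.0, -0.1, -2.8]
width: 0.0191
```

Run:
```python
from ba import *
st();im=grab('wrist','wrist16');ba('wrist16',.085,.0835)
cv2.imwrite('pics/w16c.png',cv2.resize(im['pixels'][0:400,160:480],None,fx=1.5,fy=1.5)[:,:,::-1])
```

```text
t 19.6 pos [ 0.4684 -0.3391  0.0723] yaw -0.0469 F [ 0.02 -0.08 -2.76] M [-0.11  0.05  0.02] w 0.0191 q [-0.75  0.43  1.75  0.    0.97 -0.7 ]
wrist16 pin [ 0.4702 -0.2483] grip [ 0.4679 -0.3392] len 0.0909
  ring-pin r 0.3456 break -0.1609 head ang -100.67 handle -91.45
  ring-pin r 0.3448 break -0.1622 head ang -100.74 handle -91.45
```

View pics/w16c.png

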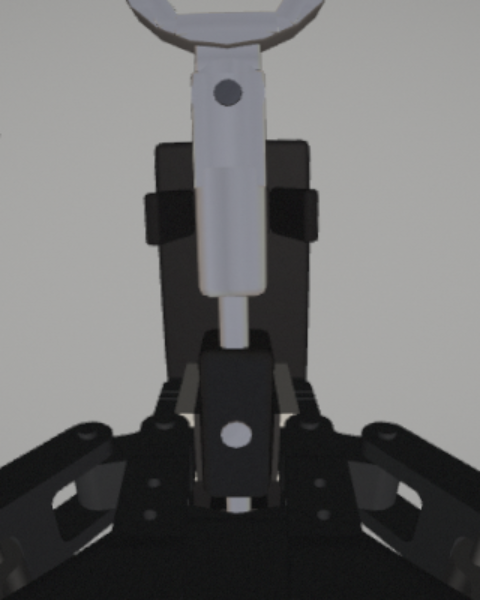

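Centred between the saddle horns. Lowering the last 2.3 cm.

Call:
{"op": "arm_command", "data": {
  "commands": [
    [1.0,[0,0,-0.6],0],
    [1.0,[0,0,-0.6],0],
    [1.0,[0,0,-0.4],0],
    [1.0,[0,0,-0.3],0],
    [1.0,[0,0,-0.2],0],
    [1.0,[0,0,-0.1],0],
    [1.0,[0,0,0],0]
  ]
}}

```text
clock: 20.35
position: [0.4683, -0.3391, 0.0505]
ee_rot: [0.707, -0.707, 0.017, -0.017]
contact_force: [0.0, 0.4, -2.9]
width: 0.0193
```

Run:
```python
from ba import *
st();im=grab('wrist','wrist17')
for u,v in [(317,289),(313,178),(312,120),(312,80),(312,28)]: print(u,v,wpt(im,u,v).round(4))
```

```text
t 20.35 pos [ 0.4683 -0.3391  0.0505] yaw -0.047 F [ 0.01  0.38 -2.89] M [-0.15 -0.02  0.02] w 0.0193 q [-0.75  0.46  1.77  0.    0.92 -0.7 ]
317 289 [ 0.4678 -0.3388  0.0636]
313 178 [ 0.4686 -0.2918  0.0616]
312 120 [ 0.4693 -0.2701  0.0611]
312 80 [ 0.4701 -0.2552  0.0611]
312 28 [ 0.471  -0.2341  0.0579]
```

Call:
{"op": "arm_command", "data": {
  "commands": [
    [1.0,[0,0,-0.1],0],
    [1.0,[0,0,-0.1],0],
    [1.0,[0,0,0],0]
  ]
}}

```text
clock: 20.7
position: [0.4684, -0.3392, 0.0487]
ee_rot: [-0.707, 0.707, -0.017, 0.017]
contact_force: [-0.5, 0.2, -2.9]
width: 0.0193
```

Run:
```python
from ba import *
st()
```

```text
t 20.7 pos [ 0.4684 -0.3392  0.0487] yaw -0.0471 F [-0.47  0.19 -2.87] M [-0.1   0.01  0.  ] w 0.0193 q [-0.75  0.46  1.77  0.    0.91 -0.7 ]
```

Call:
{"op": "arm_command", "data": {
  "commands": [
    [1.0,[0,0,-0.1],0],
    [1.0,[0,0,0],0]
  ]
}}

```text
clock: 20.9
position: [0.4685, -0.3392, 0.0485]
ee_rot: [-0.707, 0.707, -0.016, 0.017]
contact_force: [-1.0, 0.7, 2.8]
width: 0.0191
```

Call:
{"op": "arm_command", "data": {
  "commands": [
    [1.0,[0,0,-0.05],0],
    [1.0,[0,0,0],0]
  ]
}}

```text
clock: 21.1
position: [0.4685, -0.3392, 0.0485]
ee_rot: [-0.707, 0.707, -0.016, 0.017]
contact_force: [-2.4, 1.6, 7.5]
width: 0.0191
```

Call:
{"op": "arm_command", "data": {
  "commands": [
    [1.0,[0,0,0.05],0],
    [2.2,[0,0,0],0],
    [2.8,[0,0,0],0],
    [3.6,[0,0,0],0],
    [4.5,[0,0,0],0],
    [5.5,[0,0,0],0],
    [5.5,[0,0,0],0]
  ]
}}

```text
clock: 21.8
position: [0.4683, -0.3391, 0.0475]
ee_rot: [0.707, -0.707, 0.017, -0.017]
contact_force: [-0.2, -1.5, -1.1]
width: 0.0548
```

Call:
{"op": "arm_command", "data": {
  "commands": [
    [5.5,[0,0,0.5],0],
    [5.5,[0,0,1.5],0],
    [5.5,[0,0,2.5],0],
    [5.5,[0,0,3],0],
    [5.5,[0,0,3],0],
    [5.5,[0,0,2.5],0],
    [5.5,[0,0,1],0],
    [5.5,[0,0,0],0],
    [5.5,[0,0,0],0]
  ]
}}

```text
clock: 22.7
position: [0.4678, -0.3386, 0.1867]
ee_rot: [0.707, -0.706, 0.017, -0.016]
contact_force: [-0.5, 0.4, -0.6]
width: 0.055
```

Run:
```python
from ba import *
st();im=grab('wrist','wrist18');grab('scene','scene18')
r=rectify(im,.418,.518,-.46,-.17,.06,2700)
cv2.imwrite('pics/r18.png',r[:,:,::-1])
```

```text
t 22.7 pos [ 0.4678 -0.3386  0.1867] yaw -0.047 F [-0.55  0.4  -0.64] M [-0.03  0.02 -0.01] w 0.055 q [-0.75  0.32  1.6   0.    1.22 -0.7 ]
```

View pics/wrist18.png

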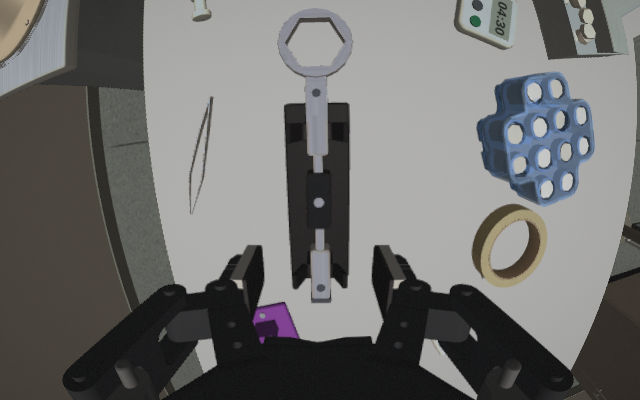

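View pics/r18.png

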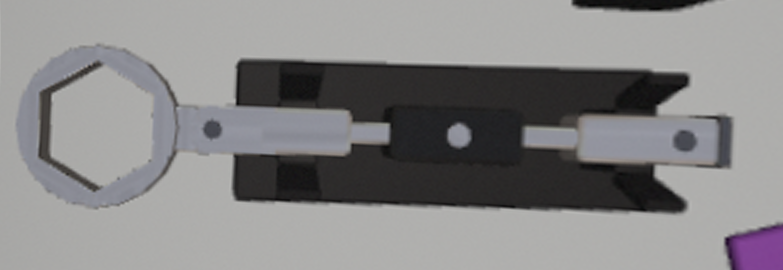

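View pics/scene18.png

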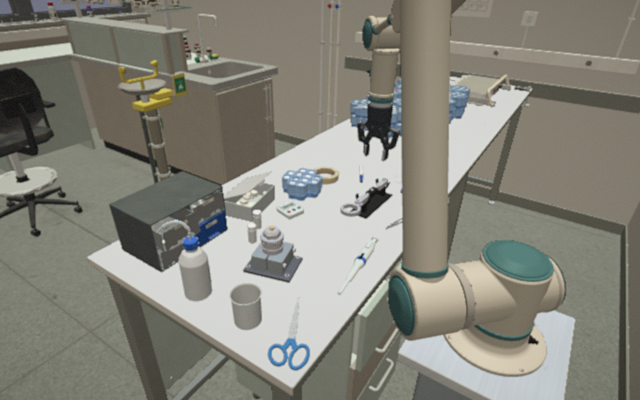

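Run:
```python
from h import *
im=load('wrist18');print(wray_plane(im,318.5,202.5,.062),wpt(im,318,203),wpt(im,315,72))
manip.sign_off();st()
```

```text
[ 0.46805505 -0.33952099  0.062     ] [ 0.4676119  -0.34000041  0.0617785 ] [ 0.4703763  -0.23125749  0.05669684]
the job is handed in; nothing more can be done
the job is handed in; nothing more can be done
```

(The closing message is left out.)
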